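# Unlock the crucible loader and hold its drawer open at the mark

## Robot

A 7-joint arm with a two-finger parallel gripper is mounted at the origin on the work surface. World frame = base frame: x ahead of the robot, y to its left, z up, the work surface at z = 0. Lengths are in m, angles in rad, forces in N, time in s.
With the tool pointing down it reaches from about 0.4 to 0.925 m from the base axis. Payload 4.1 kg.
Tool frame: the origin (TCP) lies midway between the tips of the shut fingers; the grasp point (between the pads) lies 19 mm behind it (arm.hold_point_z is the distance from the TCP to the grasp point, in m); z points along the fingers, y is the direction in which the jaws open and shut (so a half turn about z gives the same grasp; the last joint's range is limited). The gripper opens to 85 mm and grips with 20 to 120 N. Pads are 22 mm wide; open, the fingers measure 114 mm over their backs; the gripper's body (76 mm by 85 mm) begins 54 mm behind the grasp point. The pads swing forward as they close: fully open they stand 13 mm farther back than shut.
Start: joints at [1.225, 0.398, 0.045, 1.537, -0.019, 1.207, -0.051], TCP at [0.159, -0.63, 0.208] pointing down, gripper open.
Joint ranges: [-2.82, 2.82], [-0.49, 2.23], [-1.37, 1.46], [0, 2.46], [-1.36, 4.5], [0.23, 2], [-2.94, 2.94]. Speed limits (rad/s): [2.57, 2.57, 3.14, 3.14, 3.14, 3.14, 3.14].

## Interface

Orientations are given as a rotation vector (axis times angle).
In Python, from bench import telemetry, optics, ticket, arm gives the robot as it stands. The module is installed in compiled form; this text tells all that it offers.
- The arm moves only by the tool send_rows, never from a script. Its arguments are lists of equal length, an entry for each row: "translation": the shift along the tool's x, y, z in m, a list of three; "turn": the turn about the tool's z in degrees; "hand": the opening, from 0 (shut) to 1 (fully open). In form: {"translation": [[tx, ty, tz], ...], "turn": [turn, ...], "hand": [hand, ...]}. A call has 1 to 12 rows; each row shifts and turns the commanded pose from where the row before left it, along the tool's axes as they then stand; what a row does not reach is not made up. A row lasts 1/10 s, in which the tool goes at most 50 mm and 8.59 degrees, less where a joint would pass 70% of its speed; a pose out of reach is approached as far as the arm can. A call is refused whole if a number of a shift passes 0.05 or a number of a turn 8.59, either way. A call with a gripper value outside its range is refused whole. The fingers move at their own pace and stop on an object; "grip_force" is the grip in N (left out, the last holds). Time passes only in rows, so rows that do not move let the fingers close. It gives the time, the measured TCP pose, the force and the opening at its end, in the units of the state.
- telemetry.observe(): the state, without advancing time (a new reading comes with each control period).
- optics.camera(name): name is "scene" or "top" or "wrist"; returns the picture (400x640x3 uint8, blue, green, red); there is no depth.
- optics.camera_params(name): a dict with "intrinsics" (3x3 intrinsics, pixels), "extrinsics" (4x4, takes a point from world to camera coordinates); the wrist camera has in their place "hand_eye" (4x4, takes a point from camera to tool coordinates, whose origin is the TCP and whose axes are the flange's). Camera axes: x right, y up, looking along -z (the intrinsics and any distortion apply to the point x, -y, -z); pixel columns grow to the right and rows downward; lengths in m; the calibration is good to about 2 mm. A picture is of the moment at which its call begins: read the wrist's pose just before it. camera_params takes no time and is no camera call.
- ticket.finish_job(): hands the job in, once; it reports no verdict.
Trained networks look in the newest picture that a camera, given by its name, has taken for a name from the list of things; names that differ only in an ending like _2 or _b are one class to them, and where a whole thing is asked for, a point or a joint stands for the part that bears it (a point fixed in the world has none). Each returns a list of dicts, best first, with "score" (0 to 1); they miss things now and then, are a little off and sometimes report something else, mostly with a low value. They report only what shows in the picture. A call takes as long as a camera call.
- optics.trace(camera, target): "region" (400x640 bool, what is visible of it) and "bbox" ([centre column, centre row, width, height] in pixels, round what is visible of it).
- optics.pinpoint(camera, target): "point" ([column, row] in pixels: a listed point, or the origin of a listed thing).
The state is a dict: "t": time; "qpos": joint angles; "joint_vel": joint speeds; "tau": joint torques, N m; "tcp_pos": TCP position; "tool_rot": TCP orientation; "wrist_force": force on the tool from outside, world axes, zero at the start; "ft_torque": the same for the moment, N m; "opening": opening from 0.0 (shut) to 1.0 (fully open).
Only numpy, scipy, OpenCV 4.12 (cv2) and the standard library are available. Lean on these libraries where they do the work, as an engineer would, in place of code of your own. Each camera call takes 0.05 s, during which the arm holds its last target. There are 200 camera calls.

## Task

Get the crucible loader ready for a colleague to fill: press its lever down until it clicks over and stays down by itself, which unlocks the drawer. Then take hold of the spring-return drawer, pull it out until its pointer lines up with the fin of the clip on the scale, and finish while still holding it there, because it would spring shut if let go. Leave the other things on the bench where they are.

Things in the scene. Friction and masses are not known exactly. Their poses are not given: they have to be found in the camera images.
- loader: Crucible loader, fixed: grey base plate 300 x 240 x 12 mm, white housing 85 mm high on its far part. Origin on the bench; x points from the drawer front into the housing (the drawer pulls out along -x), y left. In mm: plate x -165 to 135, y +-120; housing x -5 to 135, y +-105; scale rail x -152 to -18, y 42 to 58, 45 high. Drawer right of centre (y -42), lever on the roof at the left (y 75).
- lever (a joint): Steel lever on the housing roof, pivot at its rear, 110 mm long to the black press pad at the front. Angle in rad: 0 = up (17 degrees above level), 0.45 = down on its stop (9 degrees below level). Sprung up: the pad needs up to about 8 N of push; it goes over centre near 0.40, then snaps on to 0.45 by itself and stays there when let go.
- pad_top (a point): Centre of the upper face of the lever's black press pad (36 x 36 x 12 mm). The face is never tilted more than 13 degrees from level; it goes down 49 mm from lever up to lever down, with under 5 mm of sideways shift.
- drawer (a joint): How far the drawer is pulled out, in m: 0 = shut, 0.115 = end stop. A spring pulls it shut: about 5 N shut, 12 N at 0.085. While the lever is up a bolt locks it (only about 2 mm of play); it is free once the lever is past 0.37.
- bar_center (a point): Black pull bar of the drawer: 90 mm across (y), 14 mm thick along the pull (x), 26 mm high; this point is its centre, 74 mm above the bench, axes as the loader's. Gap behind it to the drawer's front panel (top 74 mm high): 45 mm. Held by two 8 mm arms at its ends, 72 mm apart clear; free from above, empty below down to the plate. To pinch it, one finger goes before and one behind the bar.
- pointer_tip (a point): Top end of the black pointer, an upright tongue 4 mm thick along x that sticks out to the left from the drawer's front panel towards the scale and moves with the drawer; 69 mm above the bench.
- clip: Black index clip on the scale rail, at a different place each time, fixed during the job. Its upright fin is 4 mm thick along x, 22 mm across, top 75 mm above the bench. Origin at mid foot, 45 mm above the bench, in the fin's mid-plane; axes as the loader's. Lined up = the pointer at x = 0 in the clip's frame. The pointer passes beside the fin without touching.
- mark (a point): Top edge of the clip's fin, at its middle plane: the mark.
- crucible_a: Bystander: small white ceramic crucible, 32 mm wide, 30 mm high, on the bench right of the loader; origin under its base.
- crucible_b: Bystander: another such crucible.
- reagent: Bystander: white reagent bottle, 52 mm wide, 110 mm high, on the bench left of the loader; origin under its base.
- cap: Bystander: black bottle cap, 36 mm wide, 12 mm high, on the bench left of the loader; origin under its base.
- tape: Bystander: roll of paper tape, 60 mm wide, 24 mm high, lying on the loader's roof; origin at its underside.
- mouse: Bystander: computer mouse, 105 x 60 x 33 mm, on the bench; origin under it.
- jar: Bystander: white plastic jar, 60 mm wide, 75 mm high, on the bench; origin under its base.

How it is judged:
On the way:
1. the lever has been pressed down past its detent and stays down (joint above 0.39) with no finger on it (value of joint lever above 0.39 rad and contact force between the fingers and lever below 0.5 N), for 0.2 s.
At the end, for the whole second after the job is handed in: The lever is still down (joint above 0.39), the drawer's pointer is within 7 mm of the clip's fin along the pull, the drawer is still (under 10 mm/s), and the fingers hold it there (over 3 N of contact) (value of joint lever above 0.39 rad and contact force between the fingers and drawer above 3 N and x of pointer_tip in the frame of clip between -0.007 and 0.007 m and velocity of joint drawer between -0.01 and 0.01 m/s); the arm keeps its last pose, push and grip.
It fails at once if one of the loose bystanders (crucibles, bottle, cap, tape, mouse, jar) moved more than 40 mm from its place (distance of any of crucible_a, crucible_b, reagent, cap, tape, mouse, jar from where it was at the start of the episode above 0.04 m).
It also fails if it takes over 42 s, if anything falls off the work surface, if the arm or the gripper's body presses on something with over 40 N, if the wrist force passes 120 N, or if a joint passes its speed limit or range.

## Working session

There is one attempt and no reset: what is moved stays moved. The work goes in short steps, Python scripts to look and compute and a tool call to move; the robot and the scene stay as the last step left them, time stands still between calls to the robot, and variables do not carry over. Pictures are saved under pics/ and viewed, about 8 in all and at most 12, crops included, and the job is handed in when it is done.

Besides the shell and the picture viewer there is one more tool, called after "Request:" in YAML: its name, and indented under it one key for each argument. send_rows: Moves the arm, as the interface text tells. Its arguments: {"type":"object","properties":{"translation":{"type":"array","items":{"type":"array","items":{"type":"number"}}},"turn":{"type":"array","items":{"type":"number"}},"hand":{"type":"array","items":{"type":"number"}},"grip_force":{"type":"number"}},"required":["translation","turn","hand"]}

```bash
mkdir -p pics; cat > h.py <<'E'
import numpy as np, cv2
from bench import telemetry, optics, ticket, arm
from scipy.spatial.transform import Rotation as R
def ray(cam,px,state=None):
    p=optics.camera_params(cam);K=np.array(p["intrinsics"])
    uv=cv2.undistortPoints(np.array([[px]],float),K,np.array(p.get("distortion",np.zeros(5)),float))[0,0]
    d=np.array([uv[0],-uv[1],-1.])
    if "extrinsics" in p: T=np.linalg.inv(np.array(p["extrinsics"]))
    else:
        W=np.eye(4);W[:3,:3]=R.from_rotvec(state["tool_rot"]).as_matrix();W[:3,3]=state["tcp_pos"]
        T=W@np.array(p["hand_eye"])
    return T[:3,3],T[:3,:3]@d/np.linalg.norm(d)
def atz(cam,px,z,state=None):
    o,d=ray(cam,px,state);return o+d*(z-o[2])/d[2]
def tri(rays):
    A=sum(np.eye(3)-np.outer(d,d) for o,d in rays);b=sum((np.eye(3)-np.outer(d,d))@o for o,d in rays)
    return np.linalg.solve(A,b)
E
python3 - <<'E'
from h import *
s=telemetry.observe();print({k:np.round(v,3).tolist() for k,v in s.items()})
for c in("scene","top"):
    print(optics.camera_params(c).keys())
    cv2.imwrite(f"pics/{c}0.png",optics.camera(c))
    for n in("loader","pad_top","bar_center","pointer_tip","mark","clip"):
        r=optics.pinpoint(c,n);print(c,n,[(np.round(q["point"],1).tolist(),round(q["score"],2)) for q in r[:2]])
print(R.from_rotvec(s["tool_rot"]).as_matrix().round(3))
print(optics.camera_params("wrist"))
E
```

```text
{'t': 0.0, 'qpos': [1.225, 0.399, 0.045, 1.538, -0.019, 1.207, -0.051], 'joint_vel': [0.0, -0.0, 0.001, -0.0, 0.001, 0.0, -0.001], 'tau': [-0.001, -47.512, 1.364, -25.422, 0.012, 0.01, 0.0], 'tcp_pos': [0.159, -0.63, 0.207], 'tool_rot': [-3.116, -0.387, 0.001], 'wrist_force': [0.908, -1.248, -0.58], 'ft_torque': [0.006, 0.002, -0.043], 'opening': 1.001}
dict_keys(['intrinsics', 'extrinsics'])
scene loader [([260.8, 260.4], 0.66)]
scene pad_top [([288.1, 212.7], 0.9)]
scene bar_center [([234.0, 228.0], 0.86)]
scene pointer_tip [([273.1, 234.5], 0.65), ([173.3, 256.4], 0.6)]
scene mark [([263.3, 214.9], 0.52)]
scene clip [([264.8, 223.6], 0.52)]
dict_keys(['intrinsics', 'extrinsics'])
top loader [([379.2, 196.2], 0.78)]
top pad_top [([357.9, 180.8], 0.79)]
top bar_center [([399.3, 220.3], 0.97), ([366.4, 220.4], 0.39)]
top pointer_tip [([368.9, 197.8], 0.84)]
top mark [([365.1, 219.5], 0.61)]
top clip [([364.7, 218.2], 0.46)]
[[ 0.97   0.244 -0.001]
 [ 0.244 -0.97   0.002]
 [-0.    -0.002 -1.   ]]
{'intrinsics': array([[325.81748045,   0.        , 313.49912514],
       [  0.        , 325.81748045, 193.07622748],
       [  0.        ,   0.        ,   1.        ]]), 'hand_eye': array([[ 9.07646184e-04,  9.64802023e-01,  2.62975726e-01,
         6.60599312e-02],
       [ 9.99999455e-01, -7.39875964e-04, -7.36995254e-04,
         1.42014437e-04],
       [-5.16485093e-04,  2.62976252e-01, -9.64802168e-01,
        -1.64821605e-01],
       [ 0.00000000e+00,  0.00000000e+00,  0.00000000e+00,
         1.00000000e+00]])}
```

```bash
python3 - <<'E'
from h import *
P={"loader":((260.8,260.4),(379.2,196.2),0.012),"pad_top":((288.1,212.7),(357.9,180.8),.12),"bar":((234,228),(399.3,220.3),.074),"ptr":((273.1,234.5),(368.9,197.8),.069),"mark":((263.3,214.9),(365.1,219.5),.075)}
for n,(a,b,z) in P.items():
    print(n,tri([ray("scene",a),ray("top",b)]).round(3),atz("scene",a,z).round(3),atz("top",b,z).round(3))
a=cv2.imread("pics/scene0.png");b=cv2.imread("pics/top0.png")
cv2.imwrite("pics/c0.png",np.hstack([cv2.resize(a[130:330,130:397],(400,300)),cv2.resize(b[120:320,240:507],(400,300))]))
E
```

```text
loader [ 0.59  -0.019  0.002] [ 0.597 -0.025  0.012] [ 0.59  -0.014  0.012]
pad_top [0.609 0.056 0.144] [0.586 0.065 0.12 ] [0.614 0.055 0.12 ]
bar [ 0.518 -0.055  0.073] [ 0.521 -0.053  0.074] [ 0.517 -0.057  0.074]
ptr [0.579 0.022 0.062] [0.586 0.02  0.069] [0.577 0.021 0.069]
mark [0.518 0.03  0.073] [0.518 0.027 0.075] [0.519 0.033 0.075]
```

View pics/c0.png

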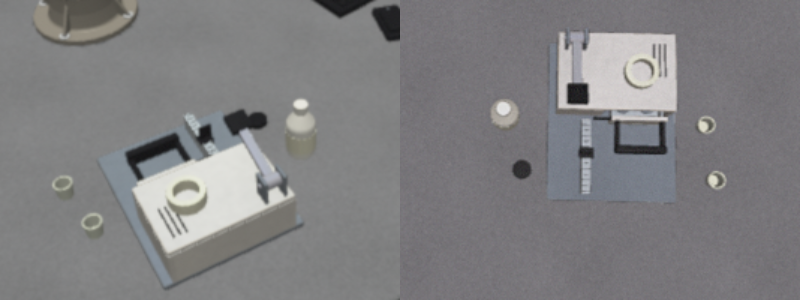

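View pics/scene0.png

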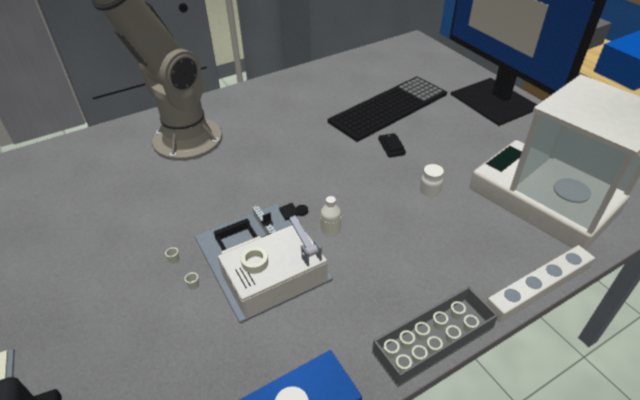

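```bash
python3 - <<'E'
from h import *
b=cv2.imread("pics/top0.png")
r=optics.trace("top","loader")[0];c,_=cv2.findContours(r["region"].astype(np.uint8),0,2)
c=max(c,key=cv2.contourArea)[:,0]; 
xmin=lambda rows,f:[f(c[c[:,1]==y][:,0]) for y in rows]
rows=[y for y in range(c[:,1].min()+3,c[:,1].max()-3) if (c[:,1]==y).any()]
for f in(min,max):
    P=np.array([atz("top",(f(c[c[:,1]==y][:,0]),y),.012)[:2] for y in rows]); P=P[P[:,0]<0.58]
    k=np.polyfit(P[:,0],P[:,1],1);print(len(P),k.round(3),np.degrees(np.arctan(k[0])))
lo=atz("top",(379.2,c[:,1].max()),.012);print(lo,r["bbox"])
cv2.imwrite("pics/t1.png",cv2.resize(b[140:260,325:435],None,fx=5,fy=5,interpolation=2))
E
```

```text
7 [ 1.661 -0.831] 58.954507280797976
7 [ 1.661 -0.831] 58.954507280797976
[ 0.42599828 -0.01129153  0.012     ] [382.1, 198.9, 90.8, 118.0]
```

View pics/t1.png

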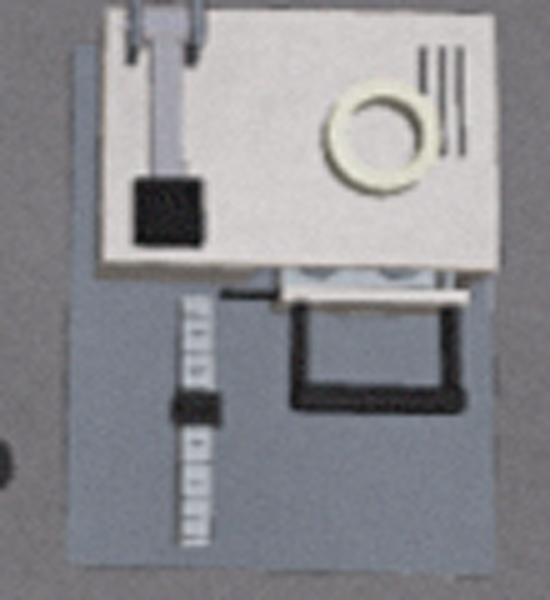

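Request:
send_rows:
  translation:
    - [0, 0, -0.02]
    - [0, 0, -0.02]
    - [0, 0, -0.02]
    - [0, 0, 0]
    - [0, 0, 0]
    - [0, 0, 0]
    - [0, 0, 0]
    - [0, 0, 0]
    - [0, 0, 0]
  turn: [8.5, 8.5, 8.5, 8.5, 8.5, 8.5, 8.5, 8.5, 8]
  hand: [1, 1, 1, 1, 1, 1, 1, 1, 1]

```text
t: 1.65
tcp_pos: [0.1589, -0.6303, 0.2684]
tool_rot: [2.69, -1.622, 0.0]
wrist_force: [-0.1, -0.9, 0.0]
opening: 0.996
```

Request:
send_rows:
  translation:
    - [0, 0, 0]
    - [0, 0, 0]
    - [0, 0, 0]
    - [0, 0, 0]
    - [0, 0, 0]
    - [0, 0, 0]
    - [0, 0, 0]
    - [0, 0, 0]
    - [0, 0, 0]
    - [0, 0, 0]
    - [0, 0, 0]
    - [0, 0, 0]
  turn: [-8.5, -8.5, -8.5, -8.5, -8.5, -8.5, -8.5, -8.5, -8.5, -8.5, -8.5, -8.5]
  hand: [1, 1, 1, 1, 1, 1, 1, 1, 1, 1, 1, 1]

```text
t: 2.85
tcp_pos: [0.1588, -0.6303, 0.2684]
tool_rot: [2.947, 1.087, 0.0]
wrist_force: [0.5, 0.3, 0.3]
opening: 0.997
```

Request:
send_rows:
  translation:
    - [0, 0, 0]
    - [0, 0, 0]
    - [0, 0, 0]
    - [0, 0, 0]
    - [0, 0, 0]
    - [0, 0, 0]
    - [0, 0, 0]
  turn: [-8.5, -8.5, -8.5, -8.5, -8.5, -6.5, 0]
  hand: [1, 1, 1, 1, 1, 1, 1]

```text
t: 3.55
tcp_pos: [0.1588, -0.6303, 0.2684]
tool_rot: [2.238, 2.204, 0.0]
wrist_force: [-0.2, 0.7, -0.3]
opening: 0.999
```

Request:
send_rows:
  translation:
    - [0.033, 0.021, 0]
    - [0.033, 0.021, 0]
    - [0.033, 0.021, 0]
    - [0.033, 0.021, 0]
    - [0.033, 0.021, 0]
    - [0.033, 0.021, 0]
    - [0.033, 0.021, 0]
    - [0.033, 0.021, 0]
    - [0.033, 0.021, 0]
    - [0.033, 0.021, 0]
    - [0.033, 0.021, 0]
    - [0.033, 0.021, 0]
  turn: [0, 0, 0, 0, 0, 0, 0, 0, 0, 0, 0, 0]
  hand: [1, 1, 1, 1, 1, 1, 1, 1, 1, 1, 1, 1]

```text
t: 4.75
tcp_pos: [0.4174, -0.2368, 0.2686]
tool_rot: [2.241, 2.201, -0.0]
wrist_force: [-0.4, -0.9, -0.4]
opening: 0.998
```

Request:
send_rows:
  translation:
    - [0.033, 0.021, 0]
    - [0.033, 0.021, 0]
    - [0.033, 0.021, 0]
    - [0.033, 0.021, 0]
    - [0.033, 0.021, 0]
    - [0.033, 0.021, 0]
    - [0, 0, 0]
    - [0, 0, 0]
  turn: [0, 0, 0, 0, 0, 0, 0, 0]
  hand: [0, 0, 0, 0, 0, 0, 0, 0]

```text
t: 5.55
tcp_pos: [0.5458, -0.0412, 0.2682]
tool_rot: [-2.237, -2.205, 0.0]
wrist_force: [-0.1, -0.1, 0.8]
opening: 0.006
```

```bash
python3 - <<'E'
from h import *
s=telemetry.observe();print(s["t"],s["tcp_pos"].round(4) if hasattr(s["tcp_pos"],"round") else s["tcp_pos"],s["qpos"],s["tool_rot"])
cv2.imwrite("pics/w1.png",optics.camera("wrist"))
for n,z in(("loader",0.012),("pad_top",.144),("bar_center",.074),("pointer_tip",.069),("mark",.075),("clip",.045)):
    for q in optics.pinpoint("wrist",n)[:2]: print(n,np.round(q["point"],1),round(q["score"],2),atz("wrist",q["point"],z,s).round(4))
E
```

```text
5.55 [ 0.5458 -0.0412  0.2682] [ 0.57548863  0.22009451 -0.68131013  1.68525018  0.14372377  1.28745045
 -0.14888038] [-2.23731677e+00 -2.20514155e+00  4.61389796e-04]
loader [353.7 134.9] 0.85 [ 0.5969 -0.0134  0.012 ]
pad_top [387.9  63.9] 0.68 [0.6085 0.0564 0.144 ]
pad_top [350.2 136.1] 0.3 [ 0.5781 -0.0025  0.144 ]
bar_center [293.9 181.7] 0.96 [ 0.5229 -0.0592  0.074 ]
pointer_tip [344.8 113. ] 0.98 [0.58   0.0154 0.069 ]
mark [287.9 102.4] 0.95 [0.5191 0.0272 0.075 ]
clip [288.6  96.5] 0.92 [0.5178 0.0339 0.045 ]
```

View pics/w1.png

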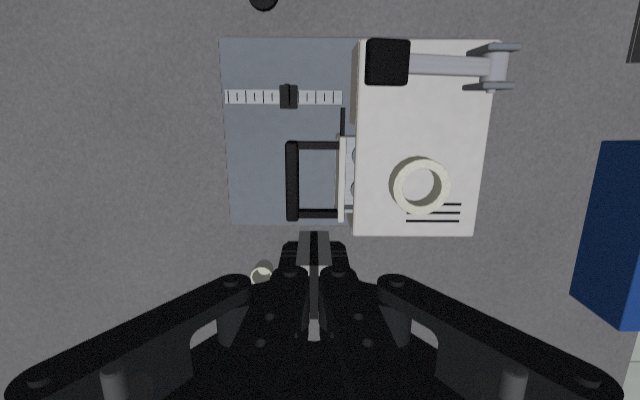

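Request:
send_rows:
  translation:
    - [0.033, 0.021, 0]
    - [0.032, 0.021, 0]
    - [0.032, 0.021, 0]
    - [0, 0, 0.03]
    - [0, 0, 0.03]
    - [0, 0, 0.03]
    - [0, 0, 0.02]
    - [0, 0, 0.01]
    - [0, 0, 0.01]
    - [0, 0, 0.01]
    - [0, 0, 0.01]
  turn: [0, 0, 0, 0, 0, 0, 0, 0, 0, 0, 0]
  hand: [0, 0, 0, 0, 0, 0, 0, 0, 0, 0, 0]

```text
t: 7.0
tcp_pos: [0.6107, 0.0541, 0.1186]
tool_rot: [2.238, 2.204, 0.002]
wrist_force: [-0.9, -0.5, 2.1]
opening: -0.001
```

Request:
send_rows:
  translation:
    - [0, 0, 0.008]
    - [0, 0, 0.006]
    - [0, 0, 0.004]
    - [0, 0, 0]
  turn: [0, 0, 0, 0]
  hand: [0, 0, 0, 0]

```text
t: 7.4
tcp_pos: [0.6099, 0.0541, 0.102]
tool_rot: [2.238, 2.204, -0.002]
wrist_force: [-5.4, -1.0, 10.0]
opening: -0.001
```

Request:
send_rows:
  translation:
    - [0, 0, 0.004]
    - [0, 0, 0.003]
    - [0, 0, 0.003]
    - [0, 0, 0]
  turn: [0, 0, 0, 0]
  hand: [0, 0, 0, 0]

```text
t: 7.8
tcp_pos: [0.6101, 0.0539, 0.0896]
tool_rot: [2.238, 2.205, 0.0]
wrist_force: [-0.1, 0.2, 0.5]
opening: -0.001
```

Request:
send_rows:
  translation:
    - [0, 0, -0.04]
    - [0, 0, -0.04]
    - [0, 0, -0.03]
    - [-0.037, -0.03, 0]
    - [-0.037, -0.03, 0]
    - [-0.037, -0.029, 0]
    - [0, 0, 0]
  turn: [0, 0, 0, 0, 0, 0, 0]
  hand: [0, 0, 0, 0.5, 0.5, 0.5, 0.5]

```text
t: 8.5
tcp_pos: [0.5159, -0.0633, 0.1993]
tool_rot: [2.248, 2.192, -0.01]
wrist_force: [1.3, -0.1, 0.5]
opening: 0.504
```

```bash
python3 - <<'E'
from h import *
s=telemetry.observe();print(s["t"],s["tcp_pos"],s["opening"])
w=optics.camera("wrist");S=optics.camera("scene");optics.camera("top")
for n,z in(("pad_top",.095),("bar_center",.074),("pointer_tip",.069),("mark",.075)):
    for q in optics.pinpoint("wrist",n)[:1]: print(n,np.round(q["point"],1),round(q["score"],2),atz("wrist",q["point"],z,s).round(4))
a=optics.pinpoint("scene","pad_top");b=optics.pinpoint("top","pad_top")
if a and b: print(a[0]["point"],b[0]["point"],tri([ray("scene",a[0]["point"]),ray("top",b[0]["point"])]).round(3))
cv2.imwrite("pics/w2.png",np.hstack([cv2.resize(w,(480,300)),cv2.resize(S[170:320,190:350],(320,300))]))
E
```

```text
8.5 [ 0.51587933 -0.06331618  0.19931335] 0.503975361046774
pad_top [428.7  22.9] 0.88 [0.6043 0.0587 0.095 ]
bar_center [322.2 174.1] 0.58 [ 0.5232 -0.0593  0.074 ]
pointer_tip [381.7  82.4] 0.86 [0.5756 0.0187 0.069 ]
mark [314.   74.4] 0.75 [0.5178 0.0262 0.075 ]
[288.5, 224.4] [356.0, 187.9] [0.599 0.057 0.096]
```

View pics/w2.png

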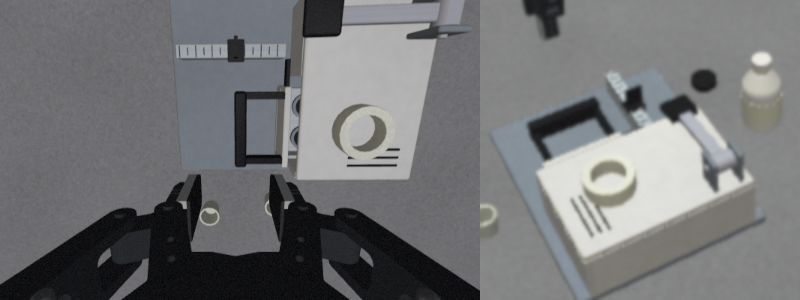

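Request:
send_rows:
  translation:
    - [0, 0, 0]
    - [0, 0, 0.03]
    - [0, 0, 0.03]
    - [0, 0, 0.03]
    - [0, 0, 0.025]
    - [0, 0, 0.015]
    - [0, 0, 0.012]
    - [0, 0, 0]
  turn: [0, 0, 0, 0, 0, 0, 0, 0]
  hand: [0.5, 0.5, 0.5, 0.5, 0.5, 0.5, 0.5, 0.5]

```text
t: 9.75
tcp_pos: [0.5187, -0.0555, 0.0572]
tool_rot: [-2.236, -2.204, 0.002]
wrist_force: [-0.4, 0.2, -0.1]
opening: 0.497
```

Request:
send_rows:
  translation:
    - [0, 0, 0]
    - [0, 0, 0]
    - [0, 0, 0]
    - [0, 0, 0]
    - [0, 0, 0]
    - [0, 0, 0]
  turn: [0, 0, 0, 0, 0, 0]
  hand: [0, 0, 0, 0, 0, 0]
  grip_force: 60

```text
t: 10.35
tcp_pos: [0.5213, -0.0557, 0.0596]
tool_rot: [2.236, 2.203, 0.004]
wrist_force: [2.1, 1.1, 5.6]
opening: 0.133
```

Request:
send_rows:
  translation:
    - [0, -0.006, 0]
    - [0, -0.01, 0]
    - [0, -0.01, 0]
    - [0, -0.01, 0]
    - [0, -0.01, 0]
    - [0, -0.006, 0]
    - [0, -0.004, 0]
    - [0, 0, 0]
    - [0, 0, 0]
  turn: [0, 0, 0, 0, 0, 0, 0, 0, 0]
  hand: [0, 0, 0, 0, 0, 0, 0, 0, 0]
  grip_force: 80

```text
t: 11.25
tcp_pos: [0.4684, -0.0546, 0.0598]
tool_rot: [2.233, 2.2, 0.012]
wrist_force: [9.6, 0.7, -1.8]
opening: 0.121
```

```bash
python3 - <<'E'
from h import *
s=telemetry.observe();print(s["t"],s["tcp_pos"],s["opening"],s["wrist_force"])
w=optics.camera("wrist");S=optics.camera("scene");T=optics.camera("top")
for c in("wrist","scene","top"):
  for n,z in(("pad_top",.096),("bar_center",.074),("pointer_tip",.069),("mark",.075)):
    for q in optics.pinpoint(c,n)[:1]: print(c,n,np.round(q["point"],1),round(q["score"],2),atz(c,q["point"],z,s).round(4))
cv2.imwrite("pics/w3.png",np.hstack([cv2.resize(w,(480,300)),cv2.resize(T[170:250,340:425],(320,300))]))
E
```

```text
11.25 [ 0.46839879 -0.054639    0.05981228] 0.12075990224041416 [ 9.57386105  0.70656666 -1.75929852]
wrist bar_center [315.5 244.3] 0.69 [ 0.4691 -0.0562  0.074 ]
wrist pointer_tip [434.8  89.9] 0.94 [0.5246 0.017  0.069 ]
wrist mark [425.4  61.4] 0.72 [0.5174 0.0285 0.075 ]
scene pad_top [289.5 223.7] 0.97 [0.5984 0.0601 0.096 ]
scene bar_center [227.5 215.4] 0.73 [ 0.4716 -0.0496  0.074 ]
scene pointer_tip [262.4 221.7] 0.61 [0.5329 0.0171 0.069 ]
scene mark [263.4 219.5] 0.47 [0.5329 0.0205 0.075 ]
top pad_top [183.3 269.9] 0.36 [0.3855 0.5003 0.096 ]
top bar_center [399.1 240.3] 0.9 [ 0.4647 -0.0553  0.074 ]
top pointer_tip [369.1 218. ] 0.98 [0.5232 0.0216 0.069 ]
top mark [365.3 220.4] 0.62 [0.5163 0.0324 0.075 ]
```

View pics/w3.png

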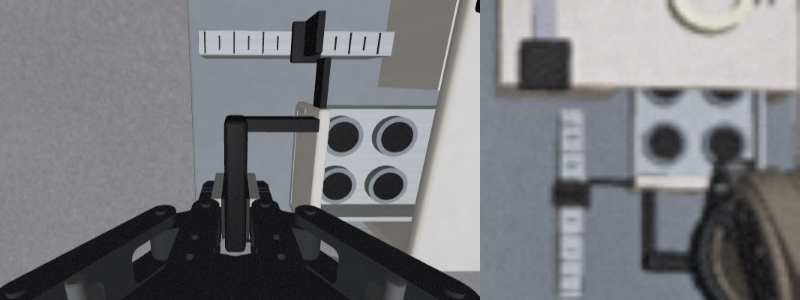

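Request:
send_rows:
  translation:
    - [0, -0.004, 0]
    - [0, -0.0035, 0]
    - [0, 0, 0]
    - [0, 0, 0]
    - [0, 0, 0]
  turn: [0, 0, 0, 0, 0]
  hand: [0, 0, 0, 0, 0]
  grip_force: 80

```text
t: 12.5
tcp_pos: [0.4613, -0.0545, 0.0598]
tool_rot: [2.232, 2.2, 0.013]
wrist_force: [9.4, 0.3, -2.7]
opening: 0.123
```

```bash
python3 - <<'E'
from h import *
s=telemetry.observe();print(s["t"],s["tcp_pos"],s["opening"],s["wrist_force"])
w=optics.camera("wrist");T=optics.camera("top");S=optics.camera("scene")
for c in("wrist","scene","top"):
  for n,z in(("pad_top",.096),("pointer_tip",.069),("mark",.075)):
    for q in optics.pinpoint(c,n)[:1]: print(c,n,np.round(q["point"],1),round(q["score"],2),atz(c,q["point"],z,s).round(4))
cv2.imwrite("pics/w4.png",np.hstack([cv2.resize(w[0:180,350:542],(320,300)),cv2.resize(T[170:250,340:425],(320,300))]))
E
```

```text
12.5 [ 0.46129669 -0.05449413  0.0598053 ] 0.123215037795973 [ 9.42063753  0.34818641 -2.70118846]
wrist pointer_tip [434.8  85.6] 0.73 [0.5174 0.019  0.069 ]
wrist mark [440.6  60.9] 0.61 [0.5168 0.0288 0.075 ]
scene pad_top [287.5 224.2] 0.77 [0.5973 0.0553 0.096 ]
scene pointer_tip [261.5 218.4] 0.66 [0.5213 0.0202 0.069 ]
scene mark [428.3 189.6] 0.34 [0.661  0.4378 0.075 ]
top pad_top [358.9 191.3] 0.75 [0.5905 0.0503 0.096 ]
top pointer_tip [369.9 220.5] 0.7 [0.5166 0.0196 0.069 ]
```

View pics/w4.png

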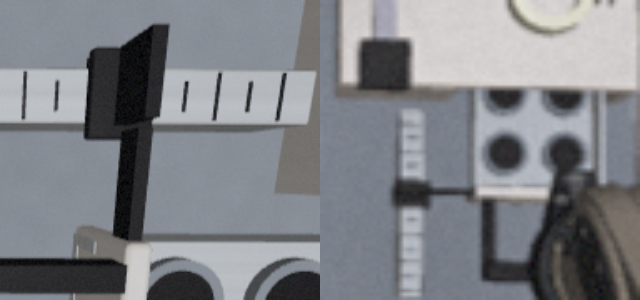

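```bash
python3 -c "
from h import *
print(ticket.finish_job())"
```

```text
the job is handed in; nothing more can be done
None
```

The loader is set up and handed in at about 12.7 s. The lever is clicked down, and the gripper is holding the drawer (80 N grip setting) with its pointer at the clip's fin.

- **Lever:** I pressed the pad with shut fingers. The push rose to about 10 N, then dropped to about 0.5 N as it snapped over. With the fingers lifted clear, the pad stayed at about 96 mm height, which is its down position. In the last pictures the pad still showed in its down position.
- **Drawer:** I pinched the bar and pulled it about 60 mm. The spring pulls back with about 9.4 N, and the bar had not slipped in the fingers.
- **Alignment:** The last wrist picture put the pointer 0.6 mm from the fin along the pull, and the top picture also shows them in line.
- **Checks that failed or disagreed:**
  - In the last pictures, the scene camera put the mark in a clearly wrong place (score 0.34) and the top camera did not find it. I did not use either.
  - The scene camera placed the pointer about 4 mm from where the other two did. I relied on the wrist camera.
- **Other things on the bench:** I did not measure them again at the end. No contact with any of them showed in the forces or pictures.
- **One detour:** My first turn went the wrong way, so I turned back. It was in free space and cost about 2.5 s.

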